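# Seat two LED tealights in the entrance holder

### The arm

A 6-joint arm with a two-finger parallel gripper is mounted at the origin on the work surface. World frame = base frame: x ahead of the robot, y to its left, z up, the work surface at z = 0. Lengths are in m, angles in degrees, forces in N, time in s.
With the tool pointing down it reaches from about 0.4 to 0.825 m from the base axis. Payload 7 kg.
Tool frame: the origin (TCP) lies midway between the tips of the shut fingers; the grasp point (between the pads) lies 19 mm behind it; z points along the fingers, y is the direction in which the jaws open and shut (so a half turn about z gives the same grasp; the last joint's range is limited). The gripper opens to 88 mm and grips with 3 to 60 N. Pads are 19 mm wide; open, the fingers measure 130 mm over their backs; the gripper's body (78 mm by 193 mm) begins 47 mm behind the grasp point.
Start: joints at [-54.998, 20.546, 0.682, 0, -70.136, -16.507], TCP at [0.214, -0.64, 0.206] pointing down, gripper open.
Joint ranges: [-176.03, 176.03], [-82.01, 121.73], [-58.28, 71.71], [-173.87, 95.51], [-174.79, -0.11], [-173.66, 173.66]. Speed limits (degrees/s): [136.94, 136.94, 172.46, 180, 180, 180].

### API

Orientations are given as [roll, pitch, yaw] about the fixed x, y, z axes, in that order (R = Rz(yaw) Ry(pitch) Rx(roll)).
In Python, from plant import ctrl gives the robot as it stands. The module is installed in compiled form; this text tells all that it offers.
- The arm moves only by the tool arm_command, never from a script. Its argument "targets" is a list that holds one entry, the list of rows, each a list of 7 numbers: the turn, a rotation vector about the world's x, y, z in rad, then the shift along the world's x, y, z in cm, then the opening, from 0 (shut) to 1 (fully open). A call has 1 to 8 rows; each row is the pose to reach, as a shift and turn from the pose commanded when the call began; what a row does not reach only later rows make up. A row lasts 1/12 s, in which the tool goes at most 41.7 mm and 7.16 degrees, less where a joint would pass 70% of its speed; a pose out of reach is approached as far as the arm can. A call with a gripper value outside its range is refused whole. The fingers move at their own pace and stop on an object; the grip force is fixed at half the most. Time passes only in rows, so rows that repeat a pose let the fingers close. It gives the time, the measured TCP pose, the force and the opening at its end, in the units of the state.
- ctrl.get_obs(): the state, without advancing time (a new reading comes with each control period).
- ctrl.snapshot(name): name is "side" or "top"; returns the picture (400x640x3 uint8, blue, green, red); there is no depth.
- ctrl.camera_model(name): a dict with "K" (3x3 intrinsics, pixels), "distortion" ([k1, k2, p1, p2, k3] as OpenCV has them; the pictures are not rectified), "xyz" and "rotation" of the camera in the world. Camera axes: x right, y up, looking along -z (the intrinsics and any distortion apply to the point x, -y, -z); pixel columns grow to the right and rows downward; lengths in m; the calibration is good to about 2 mm. A picture is of the moment at which its call begins. camera_model takes no time and is no camera call.
- ctrl.close_job(): hands the job in, once; it reports no verdict.
The state is a dict: "clock": time; "joint_pos": joint angles; "qvel": joint speeds; "tau": joint torques, N m; "tool_pos": TCP position; "orientation": TCP orientation; "force": force on the tool from outside, world axes, zero at the start; "moment": the same for the moment, N m; "opening": finger opening in m.
Only numpy, scipy, OpenCV 4.12 (cv2) and the standard library are available. Lean on these libraries where they do the work, as an engineer would, in place of code of your own. Each camera call takes 0.05 s, during which the arm holds its last target. There are 200 camera calls.

### The job

Two LED tealights have been left standing on the flat top of the long white ceramic holder, one towards each end. With the fingertips, push each one sideways across the ceramic until it drops over the rim into the well next to it and sits level on the well's floor; do not pick them up, lift them or tip them over. Leave the holder and the other things on the cabinet where they are.

Things in the scene. Friction and masses are not known exactly. Their poses are not given: they have to be found in the camera images.
- holder: white glazed ceramic slab, 120 mm (its x) by 320 mm (its y) by 24 mm high, 0.95 kg, loose on the cabinet top so it slides if pushed hard. Origin at the centre of its underside, z up. Its flat level top is 24 mm up and has two round wells, both on its long centre line (x = 0), 45 mm to either side of the centre.
- well_left (a point): centre of the mouth of the well on the holder's +y half, level with the holder's flat top. Round, 44 mm across, 10 mm deep with a flat blue-glazed floor and a 1.5 mm chamfer at the rim
- well_right (a point): the same for the well on the holder's -y half
- light_left: LED tealight for well_left: copper disc 38 mm across, 16 mm high, orange on top, with a stiff yellow flame 13 mm wide and 15 mm high in the middle; about 30 g, loose. Origin at the centre of its underside, z up. Starts on the holder's flat top between well_left and the +y end, up to 25 mm either side of the centre line. Seated, its underside is 10 mm below the holder's top, 6 mm of the disc proud
- light_right: the same kind of tealight, belonging in well_right; it starts between that well and the holder's -y end
- lacquer_box: bystander: red lacquered wooden box, closed, 94 x 134 x 46 mm high, origin at the centre of its underside
- glasses_stand: bystander: clear acrylic stand for reading glasses, base 70 x 80 mm, 65 mm high, origin at the centre of its underside
- carabiner: bystander: aluminium carabiner lying flat, 90 mm long (its x), 55 mm wide, 9 mm high, origin near its middle on its underside
- shoehorn: bystander: navy plastic shoehorn lying flat, 205 mm long (its x), 45 mm wide, 10 mm high, origin near its middle on its underside
Not all that is in view belongs to the job. What is shaped like the light_right but black, blue or green is not meant.

How it is judged (in metres and radians):
At the end, for the whole second after the job is handed in: Each tealight sits in its own well: centre within 6 mm of the well's centre, underside at most 2.5 mm above the well's floor, level within 0.1 rad, at rest; the wells within 25 mm and the four bystanders within 20 mm of where they began (horizontal distance between light_left and well_left below 0.006 m and z of each of light_left, light_right in the frame of holder below 0.0165 m and angle between the z axis of each of light_left, light_right and the z axis of holder, either way round below 0.1 rad and horizontal distance between light_right and well_right below 0.006 m and angle between each of light_left, light_right's own z axis and vertical below 0.15 rad and linear speed of each of light_left, light_right below 0.02 m/s and distance of each of well_left, well_right from where it was at the start of the episode below 0.025 m and distance of each of lacquer_box, glasses_stand, carabiner, shoehorn from where it was at the start of the episode below 0.02 m); the robot touches nothing.
It fails at once if a tealight is lifted more than 8 mm off the holder's top (z of any of light_left, light_right in the frame of holder above 0.032 m).
It fails at once if a tealight is tipped over (more than 0.9 rad) (angle between any of light_left, light_right's own z axis and vertical above 0.9 rad).
It fails at once if the holder is shoved more than 25 mm (distance of any of well_left, well_right from where it was at the start of the episode above 0.025 m).
It fails at once if a bystander is moved more than 20 mm (distance of any of lacquer_box, glasses_stand, carabiner, shoehorn from where it was at the start of the episode above 0.02 m).
It also fails if it takes over 48 s, if anything falls off the work surface, if the arm or the gripper's body presses on something with over 40 N, if the wrist force passes 120 N, or if a joint passes its speed limit or range.

## Working session

There is one attempt and no reset: what is moved stays moved. The work goes in short steps, Python scripts to look and compute and a tool call to move; the robot and the scene stay as the last step left them, time stands still between calls to the robot, and variables do not carry over. Pictures are saved under pics/ and viewed, about 8 in all and at most 12, crops included, and the job is handed in when it is done.

Besides the shell and the picture viewer there is one more tool, called after ">>>" as name(argument=value, ...), one argument or row to a line, values as JSON. arm_command: Moves the arm, as the interface text tells. Its arguments: {"type":"object","properties":{"targets":{"type":"array","items":{"type":"array","items":{"type":"array","items":{"type":"number"}}}}},"required":["targets"]}

```bash
mkdir -p pics
python3 - <<'E'
from plant import ctrl
import cv2
for n in("top","side"):
    cv2.imwrite(f"pics/{n}0.png",ctrl.snapshot(n)); m=ctrl.camera_model(n); print(n,m)
print(ctrl.get_obs())
E
```

```text
top {'K': array([[463.49769678,   0.        , 316.82046279],
       [  0.        , 463.49769678, 204.14550871],
       [  0.        ,   0.        ,   1.        ]]), 'distortion': array([0.01876704, 0.        , 0.        , 0.        , 0.        ]), 'xyz': array([ 0.39616544, -0.02368165,  1.29005381]), 'rotation': array([  6.28347225,   0.207401  , -88.92327939])}
side {'K': array([[462.21224685,   0.        , 315.25306504],
       [  0.        , 462.21224685, 188.26450928],
       [  0.        ,   0.        ,   1.        ]]), 'distortion': array([0.04182995, 0.        , 0.        , 0.        , 0.        ]), 'xyz': array([0.34657495, 1.17546019, 0.75583781]), 'rotation': array([  60.07960568,   -0.76695189, -171.08515842])}
{'clock': 0.1, 'joint_pos': array([-5.49995015e+01,  2.05845976e+01,  6.39547553e-01, -1.82631606e-02,
       -7.01347176e+01, -1.65097573e+01]), 'qvel': array([ 0.02742153, -0.12271985,  0.07092497,  0.04380721, -0.00241194,
       -0.01607005]), 'tau': array([-5.79594744e-04, -5.84161949e+01,  2.93751544e+01,  7.01551616e+00,
        1.02000881e-02, -6.11852806e-05]), 'tool_pos': array([ 0.21394181, -0.63971574,  0.20564957]), 'orientation': array([ 1.79918641e+02, -6.20859203e-03, -1.61515472e+02]), 'force': array([ 1.29501154,  0.23953817, -0.39405269]), 'moment': array([-0.02220468,  0.0066473 ,  0.04462729]), 'opening': 0.08737883222043843}
```

View pics/top0.png

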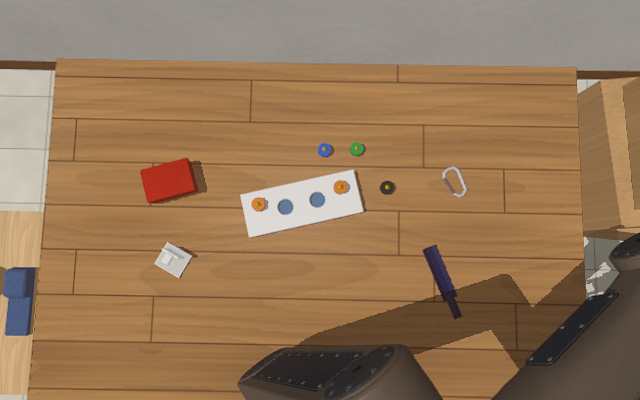

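View pics/side0.png

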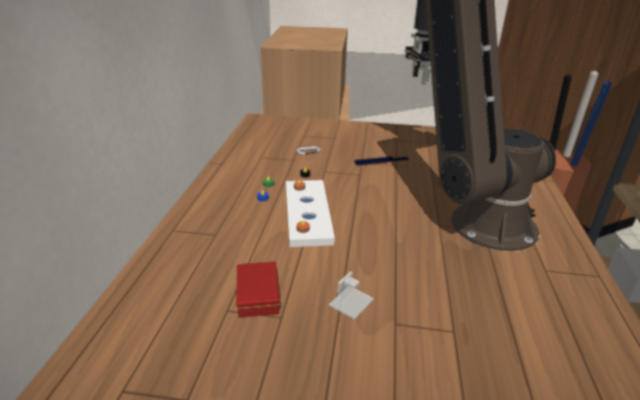

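The top view shows the holder with corners at about (241,195), (357,170), (364,212) and (249,237). The orange lights are at (259,204) and (341,187), and the blue wells at (285,207) and (317,200). The side view agrees, with nothing between the lights and their wells. The black decoy is at (387,187), beyond the right end.

```bash
cat > h.py <<'E'
import cv2,numpy as np
from plant import ctrl
from scipy.spatial.transform import Rotation as R
def ray(n,px,z):
    m=ctrl.camera_model(n); p=cv2.undistortPoints(np.float64(px).reshape(-1,1,2),m["K"],m["distortion"]).reshape(-1,2)
    d=R.from_euler("xyz",m["rotation"],degrees=True).apply(np.c_[p[:,0],-p[:,1],-np.ones(len(p))])
    return m["xyz"]+d*((z-m["xyz"][2])/d[:,2])[:,None]
def blobs(mask,lo,hi):
    c,_=cv2.findContours(mask.astype(np.uint8),cv2.RETR_EXTERNAL,cv2.CHAIN_APPROX_NONE)
    return [k for k in c if lo<=cv2.contourArea(k)<=hi]
def cen(k):
    m=cv2.moments(cv2.convexHull(k)); return [m["m10"]/m["m00"],m["m01"]/m["m00"]]
S=4
def measure(n,roi):
    x0,y0,x1,y1=roi
    im=cv2.resize(ctrl.snapshot(n)[y0:y1,x0:x1],None,fx=S,fy=S,interpolation=cv2.INTER_CUBIC)
    hs=cv2.cvtColor(im,cv2.COLOR_BGR2HSV); H,s,v=[hs[...,i].astype(int) for i in range(3)]
    full=lambda p:(np.array(p)+.5)/S-.5+[x0,y0]
    out={}
    w=blobs((s<60)&(v>130),4000,1e6)
    if w:
        k=max(w,key=cv2.contourArea); r=cv2.minAreaRect(k)
        P=ray(n,full(cv2.boxPoints(r)),.024); out["holder"]=(P.mean(0),P)
        hull=cv2.convexHull(k); g=np.zeros(s.shape,np.uint8); cv2.fillConvexPoly(g,hull,1)
        for name,mk,z in(("well",(H>95)&(H<125)&(s>60),.014),("light",((H<24)|(H>172))&(s>120),.036)):
            out[name]=[(ray(n,full([cen(b)]),z)[0],cv2.contourArea(b)) for b in blobs(mk&(cv2.erode(g,np.ones((9,9)))>0),100,6000)]
    return im,out
E
python3 - <<'E'
from h import *
np.set_printoptions(precision=4,suppress=True)
ims=[]
for n,roi in(("top",(230,160,375,245)),("side",(278,170,342,255))):
    im,o=measure(n,roi); ims.append(im)
    print(n)
    for k,v in o.items(): print(k,v)
    if 'holder' in o:
        P=o['holder'][1]; print("sides",np.linalg.norm(P-np.roll(P,1,0),axis=1))
cv2.imwrite("pics/crop.png",ims[0])
E
```

```text
top
holder (array([0.5383, 0.0264, 0.024 ]), array([[ 0.5592,  0.1994,  0.024 ],
       [ 0.6376, -0.1167,  0.024 ],
       [ 0.5167, -0.1449,  0.024 ],
       [ 0.4398,  0.168 ,  0.024 ]]))
well [(array([0.5284, 0.0703, 0.014 ]), 2424.5), (array([ 0.5499, -0.0175,  0.014 ]), 2375.0)]
light [(array([0.5321, 0.1433, 0.036 ]), 2064.0), (array([ 0.5834, -0.0791,  0.036 ]), 2008.5)]
sides [0.1234 0.3256 0.1241 0.3223]
side
holder (array([0.5315, 0.0399, 0.024 ]), array([[ 0.6397, -0.115 ,  0.024 ],
       [ 0.4949, -0.1609,  0.024 ],
       [ 0.4379,  0.2015,  0.024 ],
       [ 0.5534,  0.234 ,  0.024 ]]))
well [(array([0.5305, 0.0645, 0.014 ]), 481.5), (array([ 0.5524, -0.0241,  0.014 ]), 300.5)]
light [(array([0.5329, 0.1486, 0.036 ]), 1334.5), (array([ 0.5851, -0.0755,  0.036 ]), 915.5)]
sides [0.3595 0.1519 0.3669 0.12  ]
```

View pics/crop.png

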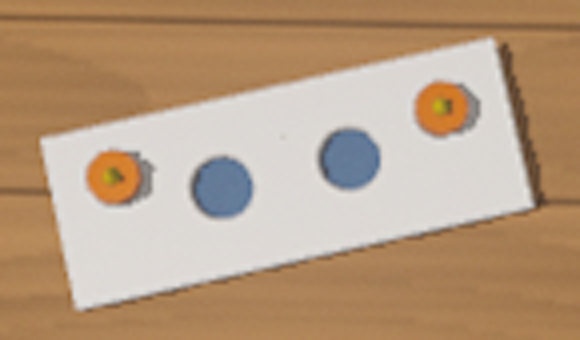

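The top measurement checks out: well spacing is 90.4 mm (true 90) and the well midpoint matches the holder centre. The side view's well positions are skewed by the near rims hiding the floors, so I'm using the top values. The plan is to cradle each disc between slightly opened fingertips, which self-centres it, and push low. I'll do the left one first.

>>> arm_command(
  targets=[
    [[0,0,0.08,2.4,3,0,0.3],[0,0,0.16,4.8,6,0,0.3],[0,0,0.24,7.2,9,0,0.3],[0,0,0.32,9.6,12,0,0.3],[0,0,0.4,12,15,0,0.3],[0,0,0.48,14.4,18,0,0.3],[0,0,0.56,16.8,21,0,0.3],[0,0,0.6,18.6,24,0,0.3]],
  ],
)

```text
clock: 0.87
tool_pos: [0.4015, -0.3985, 0.2064]
orientation: [-180.0, 0.0, -126.8]
force: [0.7, -0.2, 0.3]
opening: 0.0398
```

>>> arm_command(
  targets=[
    [[0,0,0.05,1.25,3.75,0,0.3],[0,0,0.1,2.5,7.5,0,0.3],[0,0,0.15,3.75,11.25,0,0.3],[0,0,0.2,5,15,0,0.3],[0,0,0.25,6.25,18.75,0,0.3],[0,0,0.3,7.5,22.5,0,0.3],[0,0,0.35,8.75,26.25,0,0.3],[0,0,0.4,10,30,0,0.3]],
  ],
)

```text
clock: 1.53
tool_pos: [0.5002, -0.0981, 0.2067]
orientation: [-180.0, 0.0, -104.1]
force: [-0.2, -0.1, -0.3]
opening: 0.0262
```

>>> arm_command(
  targets=[
    [[0,0,0.03,0.5,4,0,0.3],[0,0,0.06,1,8,0,0.3],[0,0,0.09,1.5,12,-1,0.3],[0,0,0.12,2,16,-2,0.3],[0,0,0.15,2.5,20,-4,0.3],[0,0,0.18,3,24,-6,0.3],[0,0,0.194,3.5,27.5,-8,0.3],[0,0,0.194,3.5,29.3,-9,0.3]],
  ],
)

```text
clock: 2.2
tool_pos: [0.5349, 0.1957, 0.1145]
orientation: [180.0, -0.0, -93.0]
force: [0.2, -0.2, 0.2]
opening: 0.0265
```

>>> arm_command(
  targets=[
    [[0,0,0,0,0,0,0.3],[0,0,0,0,0,0,0.3]],
  ],
)

```text
clock: 2.37
tool_pos: [0.5344, 0.1937, 0.1151]
orientation: [179.9, -0.1, -93.0]
force: [0.2, -1.1, 0.4]
opening: 0.0264
```

>>> arm_command(
  targets=[
    [[0,0,0,0,0,-3,0.3],[0,0,0,0,0,-6,0.3],[0,0,0,0,0,-8,0.3],[0,0,0,0,0,-8.6,0.3],[0,0,0,0,0,-8.6,0.3],[0,0,0,0,0,-8.6,0.3]],
  ],
)

```text
clock: 2.87
tool_pos: [0.5359, 0.1926, 0.0316]
orientation: [-179.9, 0.0, -93.1]
force: [-0.0, -1.4, 0.3]
opening: 0.0261
```

Run:
```python
from h import *
a=cv2.resize(ctrl.snapshot("top")[150:250,225:385],None,fx=4,fy=4)
b=cv2.resize(ctrl.snapshot("side")[120:270,260:360],None,fx=3.5,fy=3.5)[:,:350]
cv2.imwrite("pics/a1.png",a);cv2.imwrite("pics/b1.png",b)
```

```text
(no output)
```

View pics/b1.png

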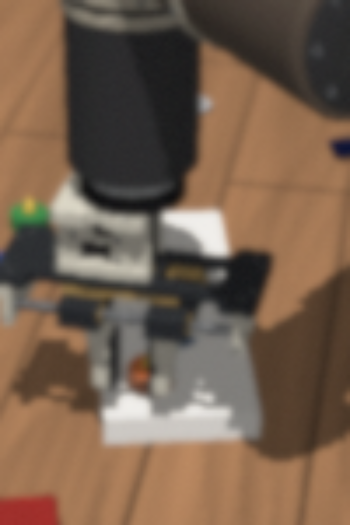

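The side crop shows the fingertips either side of the orange disc, at about (105,375) and (160,370), with the disc at (140,370). I'll lower slightly and start a slow push.

>>> arm_command(
  targets=[
    [[0,0,0,0,-0.5,-0.15,0.3],[0,0,0,-0.05,-1.0,-0.15,0.3],[0,0,0,-0.1,-1.5,-0.15,0.3],[0,0,0,-0.1,-2,-0.15,0.3],[0,0,0,-0.15,-2.4,-0.15,0.3],[0,0,0,-0.15,-2.8,-0.15,0.3],[0,0,0,-0.2,-3.2,-0.15,0.3],[0,0,0,-0.2,-3.6,-0.15,0.3]],
  ],
)

```text
clock: 3.63
tool_pos: [0.533, 0.1564, 0.029]
orientation: [180.0, -0.0, -93.1]
force: [-0.3, 0.2, -0.2]
opening: 0.0266
```

>>> arm_command(
  targets=[
    [[0,0,0,0,-0.4,0,0.3],[0,0,0,-0.05,-0.8,0,0.3],[0,0,0,-0.05,-1.2,0,0.3],[0,0,0,-0.1,-1.6,0,0.3],[0,0,0,-0.1,-2,0,0.3],[0,0,0,-0.1,-2,0,0.3]],
  ],
)

```text
clock: 4.13
tool_pos: [0.5319, 0.1362, 0.0289]
orientation: [180.0, -0.0, -93.1]
force: [0.5, 0.9, 0.3]
opening: 0.0263
```

Run:
```python
from h import *
a=cv2.resize(ctrl.snapshot("top")[150:250,225:385],None,fx=4,fy=4)
b=cv2.resize(ctrl.snapshot("side")[150:270,265:355],None,fx=4,fy=4)
cv2.imwrite("pics/c2.png",np.hstack([cv2.resize(a,(440,275)),cv2.resize(b,(300,400))[:275]*1]) if 0 else b)
print(ctrl.get_obs()["tool_pos"],ctrl.get_obs()["force"])
```

```text
[0.53212933 0.13670651 0.02897247] [-0.04288836  0.72777337 -0.31776499]
```

View pics/c2.png

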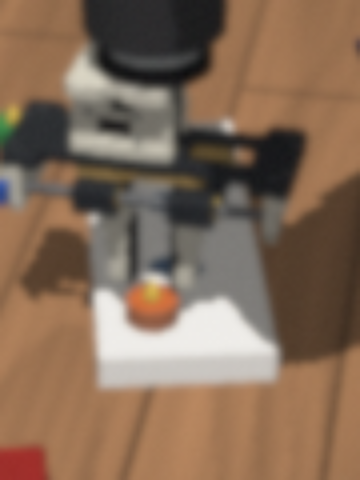

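Run:
```python
from h import *
np.set_printoptions(precision=4,suppress=True)
im=ctrl.snapshot("side"); hs=cv2.cvtColor(im,cv2.COLOR_BGR2HSV)
mk=(((hs[...,0]<18))&(hs[...,1]>180)&(hs[...,2]>120)); mk[:200]=0;mk[:,:285]=0;mk[:,330:]=0
for b in blobs(mk,20,600): print(cen(b),cv2.contourArea(b),ray("side",[cen(b)],.036))
m=ctrl.camera_model("side"); Rm=R.from_euler("xyz",m["rotation"],degrees=True)
o=ctrl.get_obs(); print(o["tool_pos"],o["orientation"])
for d in([0,0,0],[.0132+.01,0,0],[-.0232,0,0],[0,.0234,0],[0,-.0234,0]):
    p=Rm.inv().apply(o["tool_pos"]+d-m["xyz"]); p=p*[1,-1,-1]
    print(d,cv2.projectPoints(p.reshape(1,3),np.zeros(3),np.zeros(3),m["K"],m["distortion"])[0].ravel())
b=cv2.resize(im[190:260,275:345],(560,560),interpolation=cv2.INTER_CUBIC)
a=cv2.resize(ctrl.snapshot("top")[165:240,235:310],(560,560),interpolation=cv2.INTER_CUBIC)
cv2.imwrite("pics/d.png",cv2.resize(np.hstack([b,a]),(800,400)))
```

```text
[0.5322 0.1369 0.029 ] [-179.9927    0.0053  -93.1023]
[0, 0, 0] [303.6036 225.7625]
[0.0232, 0, 0] [295.3486 224.9331]
[-0.0232, 0, 0] [311.8963 226.5969]
[0, 0.0234, 0] [302.0823 230.5922]
[0, -0.0234, 0] [305.0775 221.0834]
```

View pics/d.png

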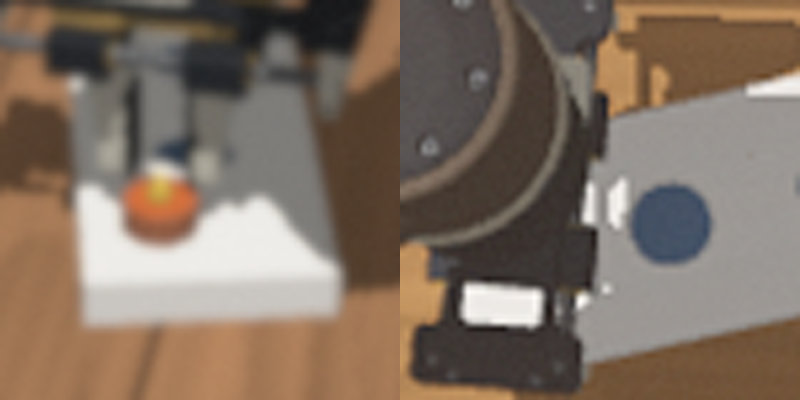

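The light seems to be at its original pixel while the fingertips appear about 5 px higher than the TCP projects. I'll compare light and holder positions numerically with the first side picture.

Run:
```python
from h import *
A=cv2.imread("pics/side0.png"); B=ctrl.snapshot("side")
for n,I in(("0",A),("now",B)):
    f=I.astype(int); mk=(f[...,2]-f[...,0]>80)&(f[...,2]>120); mk[:205]=0;mk[245:]=0;mk[:,:291]=0;mk[:,322:]=0
    for b in blobs(mk,15,800): print(n,cen(b),cv2.boundingRect(b),ray("side",[cen(b)],.036))
S=8
c=[cv2.resize(I[205:255,280:340],None,fx=6.6,fy=6.6,interpolation=cv2.INTER_CUBIC) for I in(A,B)]
cv2.imwrite("pics/e.png",np.hstack(c))
```

```text
0 [302.5, 225.0547263681592] (297, 221, 12, 9) [[0.5339862  0.14408338 0.036     ]]
now [302.5990990990991, 224.99324324324326] (297, 221, 12, 9) [[0.53377179 0.1437443  0.036     ]]
```

View pics/e.png

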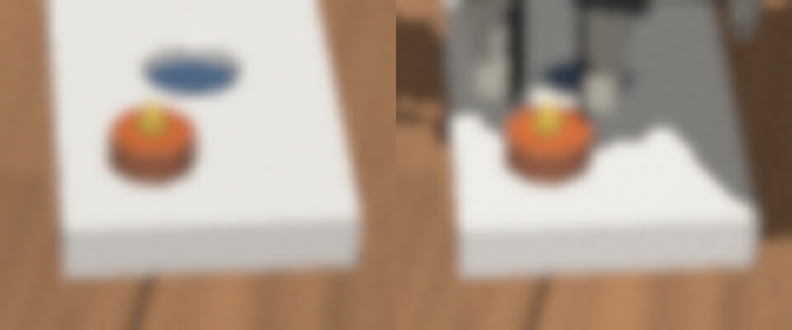

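The light hasn't moved: centroid (302.5,225.0) in both pictures. With the jaws 26 mm open, the tips straddle the flame about 45 mm up, so they sit roughly 16 mm behind the nominal TCP. The linkage probably retracts the tips as it opens. I'll back off past the +y end and touch the table gently to calibrate the tip height.

>>> arm_command(
  targets=[
    [[0,0,0,0,0,2,0.3],[0,0,0,0,0,4,0.3],[0,0,0,0,3,4.5,0.3],[0,0,0,0,6,4.5,0.3],[0,0,0,0,9,4.5,0.3],[0,0,0,0,11,4,0.3],[0,0,0,0,11,1.5,0.3],[0,0,0,0,11,0,0.3]],
  ],
)

```text
clock: 5.05
tool_pos: [0.5318, 0.2486, 0.0279]
orientation: [-180.0, 0.0, -93.0]
force: [-0.4, -0.4, -0.2]
opening: 0.0265
```

>>> arm_command(
  targets=[
    [[0,0,0,0,0,-0.5,0.3],[0,0,0,0,0,-1,0.3],[0,0,0,0,0,-1.4,0.3],[0,0,0,0,0,-1.6,0.3],[0,0,0,0,0,-1.6,0.3],[0,0,0,0,0,-1.6,0.3]],
  ],
)

```text
clock: 5.55
tool_pos: [0.5325, 0.247, 0.0136]
orientation: [-180.0, 0.0, -93.1]
force: [1.2, -0.1, 0.5]
opening: 0.0268
```

Run:
```python
from h import *
im=ctrl.snapshot("side")
m=ctrl.camera_model("side"); Rm=R.from_euler("xyz",m["rotation"],degrees=True)
o=ctrl.get_obs(); print(o["tool_pos"],o["force"])
P=o["tool_pos"]+np.array([[0,0,0],[.0132,0,0],[-.0132,0,0],[0.0132,0,.02],[-.0132,0,.02]])
p=Rm.inv().apply(P-m["xyz"])*[1,-1,-1]
q=cv2.projectPoints(p,np.zeros(3),np.zeros(3),m["K"],m["distortion"])[0].reshape(-1,2); print(q)
b=cv2.resize(im[200:280,260:350],(675,600),interpolation=cv2.INTER_CUBIC)
for u in q: cv2.circle(b,tuple(int(v) for v in (u-[260,200])*7.5),3,(255,0,255),-1)
cv2.imwrite("pics/f.png",b)
```

```text
[0.53251886 0.24699093 0.013641  ] [ 0.80589069  0.661877   -0.24783727]
[[295.91053854 254.69813243]
 [290.8744618  254.15114476]
 [300.9604709  255.24731447]
 [290.77719432 247.91155682]
 [300.94680979 248.99910774]]
```

View pics/f.png

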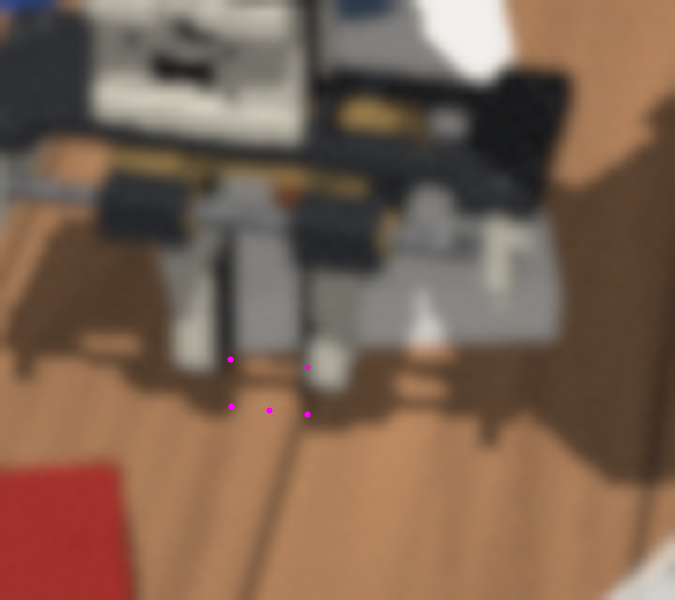

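The tips again show about 12–15 mm above the nominal TCP, with bottoms at crop rows 372–390 against about 410 projected. Now the touch probe.

>>> arm_command(
  targets=[
    [[0,0,0,0,0,-0.3,0.3],[0,0,0,0,0,-0.6,0.3],[0,0,0,0,0,-0.6,0.3]],
  ],
)

```text
clock: 5.85
tool_pos: [0.5318, 0.2467, 0.0065]
orientation: [180.0, -0.0, -93.1]
force: [-0.8, 0.8, 0.4]
opening: 0.0262
```

>>> arm_command(
  targets=[
    [[0,0,0,0,0,-0.2,0.3],[0,0,0,0,0,-0.4,0.3],[0,0,0,0,0,-0.4,0.3]],
  ],
)

```text
clock: 6.1
tool_pos: [0.5319, 0.2467, 0.0025]
orientation: [180.0, -0.0, -93.1]
force: [-0.1, 0.6, -0.5]
opening: 0.0261
```

>>> arm_command(
  targets=[
    [[0,0,0,0,0,-0.2,0.3],[0,0,0,0,0,-0.3,0.3],[0,0,0,0,0,-0.3,0.3]],
  ],
)

```text
clock: 6.35
tool_pos: [0.5319, 0.2467, -0.0004]
orientation: [180.0, -0.0, -93.1]
force: [0.3, -0.1, 0.2]
opening: 0.0266
```

>>> arm_command(
  targets=[
    [[0,0,0,0,0,-0.2,0.3],[0,0,0,0,0,-0.4,0.3],[0,0,0,0,0,-0.4,0.3]],
  ],
)

```text
clock: 6.6
tool_pos: [0.5319, 0.2467, -0.0045]
orientation: [180.0, -0.0, -93.1]
force: [-1.0, 0.4, 0.6]
opening: 0.0264
```

>>> arm_command(
  targets=[
    [[0,0,0,0,0,-0.2,0.3],[0,0,0,0,0,-0.3,0.3],[0,0,0,0,0,-0.3,0.3]],
  ],
)

```text
clock: 6.85
tool_pos: [0.532, 0.2468, -0.0073]
orientation: [180.0, -0.0, -93.1]
force: [0.7, 0.5, 0.1]
opening: 0.0265
```

>>> arm_command(
  targets=[
    [[0,0,0,0,0,-0.15,0.3],[0,0,0,0,0,-0.2,0.3],[0,0,0,0,0,-0.2,0.3]],
  ],
)

```text
clock: 7.1
tool_pos: [0.532, 0.2468, -0.0092]
orientation: [180.0, -0.0, -93.1]
force: [-0.0, 0.4, -0.2]
opening: 0.0264
```

>>> arm_command(
  targets=[
    [[0,0,0,0,0,-0.15,0.3],[0,0,0,0,0,-0.2,0.3],[0,0,0,0,0,-0.2,0.3]],
  ],
)

```text
clock: 7.35
tool_pos: [0.532, 0.2468, -0.0112]
orientation: [180.0, -0.0, -93.1]
force: [-0.0, 0.4, -0.7]
opening: 0.0263
```

>>> arm_command(
  targets=[
    [[0,0,0,0,0,-0.1,0.3],[0,0,0,0,0,-0.2,0.3],[0,0,0,0,0,-0.2,0.3]],
  ],
)

```text
clock: 7.6
tool_pos: [0.532, 0.2468, -0.0133]
orientation: [180.0, -0.0, -93.1]
force: [-0.2, 0.7, -0.3]
opening: 0.0264
```

>>> arm_command(
  targets=[
    [[0,0,0,0,0,-0.1,0.3],[0,0,0,0,0,-0.2,0.3],[0,0,0,0,0,-0.2,0.3]],
  ],
)

```text
clock: 7.85
tool_pos: [0.532, 0.2468, -0.0153]
orientation: [180.0, -0.0, -93.1]
force: [0.5, -0.7, 1.4]
opening: 0.0265
```

Run:
```python
from h import *
im=ctrl.snapshot("side")
b=cv2.resize(im[220:270,270:330],(720,600),interpolation=cv2.INTER_CUBIC)
cv2.imwrite("pics/g.png",b); o=ctrl.get_obs(); print(o["tool_pos"],o["force"])
```

```text
[ 0.53204774  0.24683789 -0.01515833] [-0.21788546 -1.02312079  0.01619513]
```

View pics/g.png

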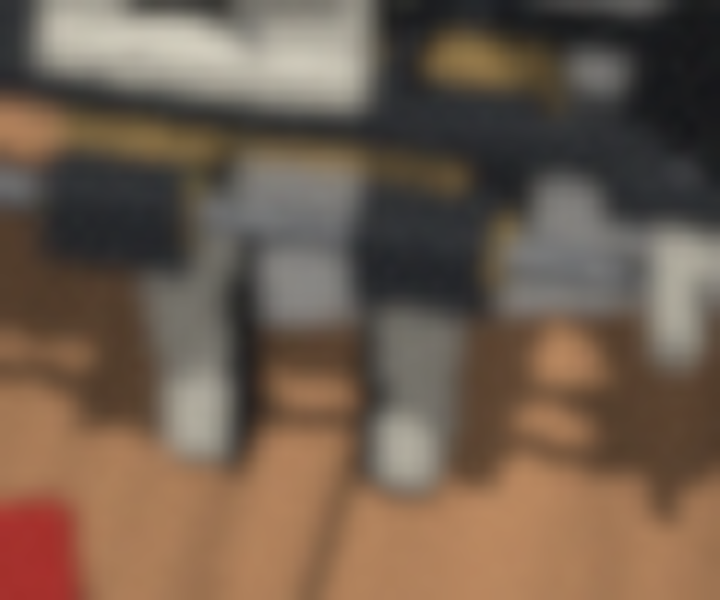

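The tips, at crop (200,460) and (405,490), are now within a few mm of the table and next to their shadows. I'll go on in small steps.

>>> arm_command(
  targets=[
    [[0,0,0,0,0,-0.1,0.3],[0,0,0,0,0,-0.15,0.3],[0,0,0,0,0,-0.15,0.3]],
  ],
)

```text
clock: 8.15
tool_pos: [0.532, 0.2468, -0.0167]
orientation: [180.0, -0.0, -93.1]
force: [-1.1, 1.5, -0.7]
opening: 0.0259
```

>>> arm_command(
  targets=[
    [[0,0,0,0,0,-0.1,0.3],[0,0,0,0,0,-0.15,0.3],[0,0,0,0,0,-0.15,0.3]],
  ],
)

```text
clock: 8.4
tool_pos: [0.5321, 0.2468, -0.0182]
orientation: [180.0, -0.0, -93.1]
force: [-0.7, -0.1, -0.8]
opening: 0.0265
```

>>> arm_command(
  targets=[
    [[0,0,0,0,0,-0.1,0.3],[0,0,0,0,0,-0.1,0.3]],
  ],
)

```text
clock: 8.57
tool_pos: [0.532, 0.2468, -0.0192]
orientation: [180.0, -0.0, -93.1]
force: [0.4, 0.1, 1.5]
opening: 0.0264
```

>>> arm_command(
  targets=[
    [[0,0,0,0,0,-0.1,0.3],[0,0,0,0,0,-0.1,0.3]],
  ],
)

```text
clock: 8.73
tool_pos: [0.5321, 0.2469, -0.0198]
orientation: [-180.0, 0.0, -93.1]
force: [-1.8, -0.2, 3.0]
opening: 0.0264
```

Contact came at reported z ≈ -0.0193, so the fingertips are 19 mm above the reported TCP. I want the tips at about 27 mm, which is tool z ≈ 0.008. Redoing the left push with that.

>>> arm_command(
  targets=[
    [[0,0,0,0,0,1.5,0.3],[0,0,0,0,0,2.8,0.3],[0,0,0,0.1,0,2.8,0.3],[0,0,0,0.3,-2,2.8,0.3],[0,0,0,0.3,-4,2.8,0.3],[0,0,0,0.3,-5.4,2.8,0.3],[0,0,0,0.3,-5.4,2.8,0.3],[0,0,0,0.3,-5.4,2.8,0.3]],
  ],
)

```text
clock: 9.4
tool_pos: [0.5352, 0.1921, 0.0078]
orientation: [180.0, -0.0, -93.2]
force: [0.3, 0.4, 0.2]
opening: 0.0264
```

>>> arm_command(
  targets=[
    [[0,0,0,0,-0.5,0,0.3],[0,0,0,-0.05,-1.0,0,0.3],[0,0,0,-0.1,-1.5,0,0.3],[0,0,0,-0.1,-2,0,0.3],[0,0,0,-0.15,-2.4,0,0.3],[0,0,0,-0.15,-2.8,0,0.3],[0,0,0,-0.2,-3.2,0,0.3],[0,0,0,-0.2,-3.6,0,0.3]],
  ],
)

```text
clock: 10.07
tool_pos: [0.5331, 0.1565, 0.008]
orientation: [-180.0, 0.0, -93.1]
force: [-0.1, 0.7, 0.2]
opening: 0.0263
```

```bash
cat > s.py <<'E'
from h import *
im=ctrl.snapshot("side"); f=im.astype(int); mk=(f[...,2]-f[...,0]>80)&(f[...,2]>120); mk[:195]=0;mk[245:]=0;mk[:,:291]=0;mk[:,322:]=0
for b in blobs(mk,10,800): print(cen(b),cv2.boundingRect(b),ray("side",[cen(b)],.036))
o=ctrl.get_obs(); print(o["tool_pos"],o["force"])
E
python3 s.py
```

```text
[301.53333333333336, 222.2] (298, 220, 8, 5) [[0.53910193 0.13087051 0.036     ]]
[0.53286317 0.1559125  0.00793884] [-0.07170812 -0.24395686  0.05956152]
```

>>> arm_command(
  targets=[
    [[0,0,0,0,-0.4,0,0.3],[0,0,0,-0.05,-0.8,0,0.3],[0,0,0,-0.05,-1.2,0,0.3],[0,0,0,-0.1,-1.6,0,0.3],[0,0,0,-0.1,-2,0,0.3],[0,0,0,-0.1,-2.4,0,0.3],[0,0,0,-0.15,-2.8,0,0.3],[0,0,0,-0.15,-3.2,0,0.3]],
  ],
)

```text
clock: 10.78
tool_pos: [0.5315, 0.1245, 0.0079]
orientation: [180.0, -0.0, -93.1]
force: [-0.1, -0.1, -0.1]
opening: 0.0264
```

>>> arm_command(
  targets=[
    [[0,0,0,0,-0.3,0,0.3],[0,0,0,-0.05,-0.6,0,0.3],[0,0,0,-0.05,-0.9,0,0.3],[0,0,0,-0.05,-1.2,0,0.3],[0,0,0,-0.1,-1.5,0,0.3],[0,0,0,-0.1,-1.8,0,0.3],[0,0,0,-0.1,-2.1,0,0.3],[0,0,0,-0.15,-2.4,0,0.3]],
  ],
)

```text
clock: 11.45
tool_pos: [0.5301, 0.1006, 0.008]
orientation: [-180.0, -0.0, -93.1]
force: [-0.5, -0.6, -0.7]
opening: 0.0266
```

>>> arm_command(
  targets=[
    [[0,0,0,0,-0.2,0,0.3],[0,0,0,0,-0.4,0,0.3],[0,0,0,0,-0.6,0,0.3],[0,0,0,0,-0.6,0,0.3]],
  ],
)

```text
clock: 11.78
tool_pos: [0.53, 0.0945, 0.0079]
orientation: [180.0, -0.0, -93.1]
force: [-0.8, 0.0, -0.4]
opening: 0.0261
```

```bash
python3 s.py
python3 - <<'E'
from h import *
cv2.imwrite("pics/i.png",np.hstack([cv2.resize(ctrl.snapshot("side")[180:255,275:340],(400,462),interpolation=cv2.INTER_CUBIC),cv2.resize(ctrl.snapshot("top")[165:240,250:315],(400,462),interpolation=cv2.INTER_CUBIC)]))
E
```

```text
[307.25333333333333, 212.64666666666665] (304, 210, 7, 7) [[0.53176263 0.08028638 0.036     ]]
[0.53006979 0.0946892  0.00792604] [-0.29398272  0.54676042  0.6008139 ]
```

View pics/i.png

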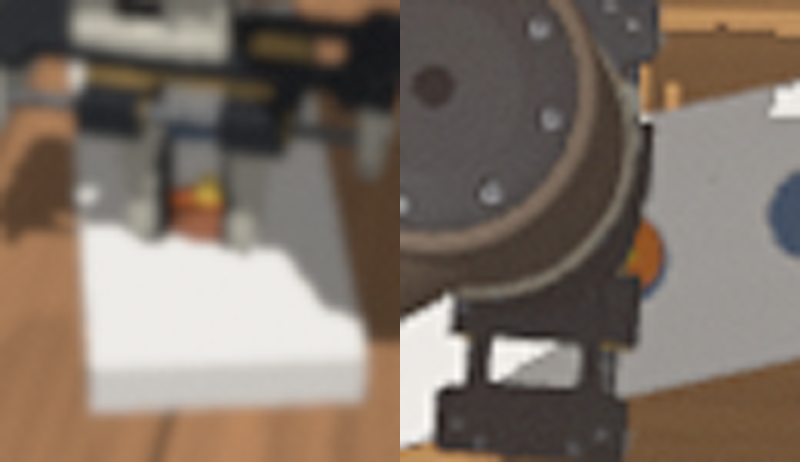

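The left light is at the well, between the fingertips, apparently still hanging tilted on the near rim; a sliver of blue shows beyond it in the top view. I'll push a few mm more.

>>> arm_command(
  targets=[
    [[0,0,0,0,-0.1,0,0.3],[0,0,0,0,-0.2,0,0.3],[0,0,0,0,-0.3,0,0.3],[0,0,0,0,-0.3,0,0.3]],
  ],
)

```text
clock: 12.27
tool_pos: [0.5302, 0.0921, 0.008]
orientation: [-180.0, 0.0, -93.1]
force: [0.2, 2.5, 0.5]
opening: 0.0263
```

```bash
python3 s.py
```

```text
[306.8954248366013, 212.49019607843138] (304, 210, 7, 7) [[0.53290988 0.07965606 0.036     ]]
[0.53023883 0.09209697 0.00803101] [-0.15504262  1.54176589  0.66916121]
```

>>> arm_command(
  targets=[
    [[0,0,0,0,-0.1,0,0.3],[0,0,0,0,-0.2,0,0.3],[0,0,0,0,-0.2,0,0.3]],
  ],
)

```text
clock: 12.57
tool_pos: [0.5305, 0.0908, 0.0082]
orientation: [-179.9, 0.1, -93.1]
force: [-1.9, 6.5, 0.9]
opening: 0.0265
```

```bash
python3 s.py
```

```text
[307.1264367816092, 212.16666666666666] (304, 209, 7, 8) [[0.53254878 0.07786348 0.036     ]]
[0.53050874 0.09084404 0.00821142] [-1.0737155   6.72527475  1.30979274]
```

Reaction has reached 6.5 N, so the disc is against the far wall, either seated or wedged. I'll back off and look.

>>> arm_command(
  targets=[
    [[0,0,0,0,0.5,0,0.3],[0,0,0,0,1.5,0,0.3],[0,0,0,0,3,0,0.3],[0,0,0,0,4.5,1,0.3],[0,0,0,0,6,4,0.3],[0,0,0,0,9,8,0.3],[0,0,0,0,13,11,0.3],[0,0,0,0,16.5,13,0.3]],
  ],
)

```text
clock: 13.28
tool_pos: [0.5302, 0.2443, 0.1326]
orientation: [-179.9, 0.1, -93.1]
force: [1.4, 1.0, -1.5]
opening: 0.0264
```

```bash
python3 s.py
python3 - <<'E'
from h import *
np.set_printoptions(precision=4,suppress=True)
im,o=measure("top",(230,160,375,245))
for k,v in o.items(): print(k,v)
cv2.imwrite("pics/j.png",np.hstack([cv2.resize(ctrl.snapshot("side")[180:255,275:340],(400,462),interpolation=cv2.INTER_CUBIC),cv2.resize(ctrl.snapshot("top")[165:240,250:315],(400,462),interpolation=cv2.INTER_CUBIC)]))
E
```

```text
[0.5333236  0.25116273 0.1370705 ] [4.71305646 5.74661263 6.37698968]
holder (array([0.5384, 0.026 , 0.024 ]), array([[ 0.5596,  0.199 ,  0.024 ],
       [ 0.6371, -0.1177,  0.024 ],
       [ 0.5165, -0.1455,  0.024 ],
       [ 0.4404,  0.168 ,  0.024 ]]))
well [(array([ 0.5498, -0.0175,  0.014 ]), 2260.5)]
light [(array([0.5277, 0.0674, 0.036 ]), 2019.0), (array([ 0.5837, -0.0788,  0.036 ]), 1982.0)]
```

View pics/j.png

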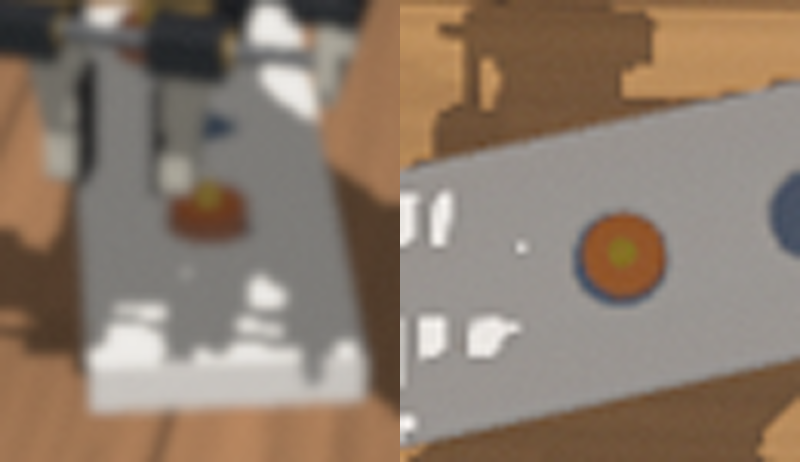

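The left light is seated: in the top view it lies in the blue ring with the flame centred at crop (622,252), about 3 mm off the well centre. It shows 10 mm lower in the side view, and the holder moved under 1 mm. Next is the right one: push direction (-0.479, 0.878), yaw -61.4, starting 50 mm behind the light at (0.6075, -0.123).

>>> arm_command(
  targets=[
    [[0,0,0.07,0.5,-2.5,0,0.3],[0,0,0.14,1,-5,0,0.3],[0,0,0.21,1.5,-7.5,0,0.3],[0,0,0.28,2,-10,0,0.3],[0,0,0.35,2.5,-12.5,0,0.3],[0,0,0.42,3,-15,0,0.3],[0,0,0.49,3.5,-17.5,0,0.3],[0,0,0.553,4,-20,0,0.3]],
  ],
)

```text
clock: 14.15
tool_pos: [0.5691, 0.0404, 0.1288]
orientation: [179.9, 0.0, -61.3]
force: [0.1, -0.7, -0.1]
opening: 0.0263
```

>>> arm_command(
  targets=[
    [[0,0,0,0.5,-2.5,0,0.3],[0,0,0,1,-5,0,0.3],[0,0,0,1.5,-7.5,0,0.3],[0,0,0,2,-10,0,0.3],[0,0,0,2.5,-12.5,0,0.3],[0,0,0,3,-15,0,0.3],[0,0,0,3.5,-17.5,0,0.3],[0,0,0,3.5,-17.5,0,0.3]],
  ],
)

```text
clock: 14.82
tool_pos: [0.6042, -0.1365, 0.1283]
orientation: [179.8, 0.0, -61.6]
force: [0.2, -0.0, -0.3]
opening: 0.0266
```

>>> arm_command(
  targets=[
    [[0,0,0,0,0,0,0.3],[0,0,0,0,0,0,0.3]],
  ],
)

```text
clock: 14.98
tool_pos: [0.6041, -0.1329, 0.1289]
orientation: [179.9, 0.1, -61.5]
force: [-0.3, 0.3, -0.1]
opening: 0.0261
```

>>> arm_command(
  targets=[
    [[0,0,0,0.4,0,-3,0.3],[0,0,0,0.8,0,-6,0.3],[0,0,0,0.8,0,-9,0.3],[0,0,0,0.8,0,-11,0.3],[0,0,0,0.8,0,-11.7,0.3],[0,0,0,0.8,0,-11.7,0.3],[0,0,0,0.8,0,-11.7,0.3]],
  ],
)

```text
clock: 15.57
tool_pos: [0.6135, -0.1322, 0.0136]
orientation: [180.0, -0.0, -61.3]
force: [-0.3, -0.2, 0.6]
opening: 0.0264
```

>>> arm_command(
  targets=[
    [[0,0,0,-0.3,0.4,-0.4,0.3],[0,0,0,-0.55,0.8,-0.55,0.3],[0,0,0,-0.75,1.2,-0.55,0.3],[0,0,0,-0.95,1.6,-0.55,0.3],[0,0,0,-1.2,2,-0.55,0.3],[0,0,0,-1.4,2.4,-0.55,0.3],[0,0,0,-1.6,2.8,-0.55,0.3],[0,0,0,-1.85,3.2,-0.55,0.3]],
  ],
)

```text
clock: 16.23
tool_pos: [0.5945, -0.1002, 0.0076]
orientation: [-180.0, -0.0, -61.4]
force: [-0.6, -0.5, 0.1]
opening: 0.0262
```

>>> arm_command(
  targets=[
    [[0,0,0,-0.2,0.4,0,0.3],[0,0,0,-0.45,0.8,0,0.3],[0,0,0,-0.65,1.2,0,0.3],[0,0,0,-0.9,1.6,0,0.3],[0,0,0,-1.1,2,0,0.3],[0,0,0,-1.3,2.4,0,0.3],[0,0,0,-1.55,2.8,0,0.3],[0,0,0,-1.75,3.2,0,0.3]],
  ],
)

```text
clock: 16.9
tool_pos: [0.5768, -0.0683, 0.0075]
orientation: [180.0, 0.0, -61.4]
force: [0.5, 0.3, 0.3]
opening: 0.0259
```

>>> arm_command(
  targets=[
    [[0,0,0,-0.2,0.35,0,0.3],[0,0,0,-0.4,0.7,0,0.3],[0,0,0,-0.55,1.05,0,0.3],[0,0,0,-0.75,1.4,0,0.3],[0,0,0,-0.9,1.75,0,0.3],[0,0,0,-1.1,2.1,0,0.3],[0,0,0,-1.25,2.4,0,0.3],[0,0,0,-1.4,2.7,0,0.3]],
  ],
)

```text
clock: 17.57
tool_pos: [0.563, -0.0413, 0.0075]
orientation: [-180.0, -0.0, -61.4]
force: [1.3, -0.4, -0.2]
opening: 0.0264
```

>>> arm_command(
  targets=[
    [[0,0,0,-0.1,0.15,0,0.3],[0,0,0,-0.15,0.3,0,0.3],[0,0,0,-0.25,0.45,0,0.3],[0,0,0,-0.25,0.45,0,0.3]],
  ],
)

```text
clock: 17.9
tool_pos: [0.5604, -0.037, 0.0074]
orientation: [180.0, 0.0, -61.4]
force: [-0.6, 0.3, -0.3]
opening: 0.0264
```

>>> arm_command(
  targets=[
    [[0,0,0,-0.05,0.1,0,0.3],[0,0,0,-0.1,0.2,0,0.3],[0,0,0,-0.1,0.2,0,0.3]],
  ],
)

```text
clock: 18.15
tool_pos: [0.5595, -0.0351, 0.0075]
orientation: [180.0, 0.0, -61.4]
force: [-0.1, -1.1, -0.6]
opening: 0.0262
```

Run:
```python
from h import *
print(ctrl.get_obs()["force"])
im,o=measure("top",(230,160,375,245))
for k,v in o.items(): print(k,v)
```

```text
[-0.14787341 -1.0884188  -0.59232832]
holder (array([0.50207813, 0.05144166, 0.024     ]), array([[ 0.51214631,  0.14471177,  0.024     ],
       [ 0.55528739, -0.02554844,  0.024     ],
       [ 0.49178847, -0.04138418,  0.024     ],
       [ 0.44909037,  0.12798749,  0.024     ]]))
well []
light [(array([0.51940609, 0.06445269, 0.036     ]), 861.5)]
```

>>> arm_command(
  targets=[
    [[0,0,0,-0.05,0.1,0,0.3],[0,0,0,-0.05,0.1,0,0.3],[0,0,0,-0.05,0.1,0,0.3]],
  ],
)

```text
clock: 18.45
tool_pos: [0.5591, -0.0342, 0.0075]
orientation: [180.0, 0.0, -61.4]
force: [0.6, 0.8, -0.4]
opening: 0.0263
```

>>> arm_command(
  targets=[
    [[0,0,0,0.3,-0.5,0,0.3],[0,0,0,0.8,-1.5,0,0.3],[0,0,0,1.6,-3,0,0.3],[0,0,0,2.4,-4.5,1,0.3],[0,0,0,3.2,-6,4,0.3],[0,0,0,3.2,-8,7,0.3],[0,0,0,3.2,-11,10,0.3],[0,0,0,3.2,-14,12,0.3]],
  ],
)

```text
clock: 19.12
tool_pos: [0.5923, -0.176, 0.1305]
orientation: [-179.9, -0.1, -61.3]
force: [0.7, -0.4, 0.3]
opening: 0.0268
```

>>> arm_command(
  targets=[
    [[0,0,0,0,-4,1,0.3],[0,0,0,0,-8,2,0.3],[0,0,0,0,-12,2,0.3],[0,0,0,0,-15,2,0.3],[0,0,0,0,-15,2,0.3],[0,0,0,0,-15,2,0.3]],
  ],
)

```text
clock: 19.62
tool_pos: [0.5902, -0.327, 0.1468]
orientation: [180.0, 0.0, -61.6]
force: [-0.5, -0.3, -0.2]
opening: 0.0259
```

Run:
```python
from h import *
np.set_printoptions(precision=4,suppress=True)
im,o=measure("top",(230,160,375,245))
for k,v in o.items(): print(k,v)
s=cv2.resize(ctrl.snapshot("side")[170:250,278:340],(388,500),interpolation=cv2.INTER_CUBIC)
t=cv2.resize(ctrl.snapshot("top")[170:235,265:335],(388,360),interpolation=cv2.INTER_CUBIC)
f=np.zeros((500,776,3),np.uint8); f[:,:388]=s; f[:360,388:]=t; f[360:,388:]=cv2.resize(ctrl.snapshot("top")[130:330,100:500],(388,140))
cv2.imwrite("pics/k.png",f)
```

```text
holder (array([0.5357, 0.0371, 0.024 ]), array([[ 0.5595,  0.1992,  0.024 ],
       [ 0.6324, -0.0951,  0.024 ],
       [ 0.5111, -0.1237,  0.024 ],
       [ 0.4396,  0.1678,  0.024 ]]))
well []
light [(array([0.528 , 0.0673, 0.036 ]), 2031.0), (array([ 0.5471, -0.0168,  0.036 ]), 2022.5)]
```

View pics/k.png

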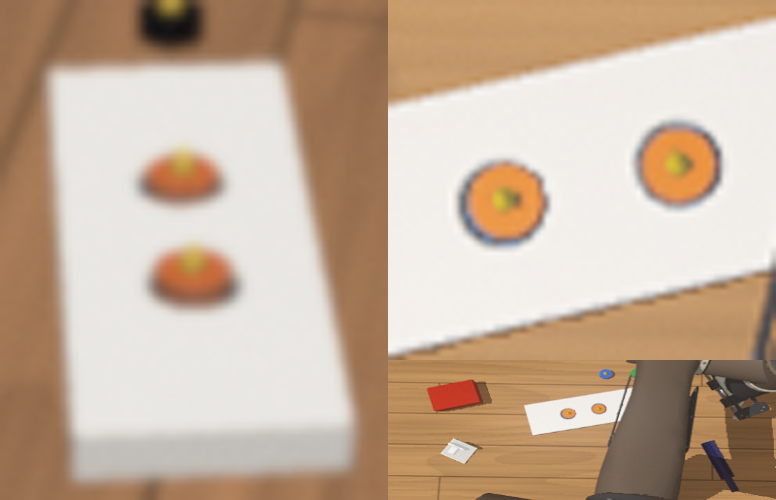

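Both discs sit inside their blue rings with flames centred, at crop (505,200) and (678,163), and equally low in the side view. Their offsets are about 3 mm, which is the radial clearance. The arm is clear, so I'm handing in.

```bash
python3 -c "
from plant import ctrl
o=ctrl.get_obs(); print(o['clock'],o['force'],o['tool_pos']); print(ctrl.close_job())"
```

```text
19.8167 [0.17593576 1.01804981 0.50855859] [ 0.59118154 -0.32355615  0.14749473]
the job is handed in; nothing more can be done
None
```

I pushed both tealights across the ceramic into their wells, and the job is handed in at 19.8 s. I used the slightly opened fingertips to cradle each disc and slide it sideways; nothing was picked up.

**Final position:** In the last pictures both discs sit low and look level. Each is about 3 mm off its well's centre against the 6 mm limit.

**Holder and bystanders:** After the left push the holder had moved under 1 mm. The last overall holder measurement can't be used because the arm hid its -y end, but the visible +y corners were unchanged to within 1 mm. I did not measure the four bystanders at the end. The lacquer box, glasses stand and shoehorn looked undisturbed, and the arm hid the carabiner. The gripper never went near any of them at low height.

**Checks that disagreed:**
- **Fingertip height:** The fingertips turned out to be 19 mm above the reported tool point. My first left pass went over the light without touching it. I found the offset with a gentle touch on the table (3 N) and redid the push.
- **Push forces:** The left light reached about 6.5 N against the far wall of its well before I backed off. The right one showed almost none.
- **Side camera:** Its well positions read a few mm off because the rims hid the floors, so I used the top camera's values.

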